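# Slide a dibber blank into the corner of the sloping jig

## Robot

A 7-joint arm with a two-finger parallel gripper is mounted at the origin on the work surface. World frame = base frame: x ahead of the robot, y to its left, z up, the work surface at z = 0. Lengths are in m, angles in rad, forces in N, time in s.
With the tool pointing down it reaches from about 0.425 to 0.975 m from the base axis. Payload 16.7 kg.
Tool frame: the origin (TCP) lies between the finger pads; the fingertips stand 14 mm ahead of it and the grasp point (between the pads) lies 5 mm behind it; z points along the fingers, y is the direction in which the jaws open and shut (so a half turn about z gives the same grasp; the last joint's range is limited). The gripper opens to 85 mm and grips with 20 to 120 N. Pads are 22 mm wide; open, the fingers measure 114 mm over their backs; the gripper's body (76 mm by 85 mm) begins 54 mm behind the grasp point. The pads swing forward as they close: fully open they stand 13 mm farther back than shut.
Start: joints at [-1.484, 0.426, 0.074, 1.606, -0.034, 1.111, -0.067], TCP at [0.158, 0.656, 0.245] pointing down, gripper open.
Joint ranges: [-2.85, 2.85], [-0.5, 2.14], [-1.23, 1.37], [0.21, 2.46], [-1.02, 4.16], [0.16, 2.05], [-2.73, 2.73]. Speed limits (rad/s): [1.89, 1.89, 2.39, 2.39, 3.01, 3.01, 3.01].

## Interface

Orientations are given as [roll, pitch, yaw] about the fixed x, y, z axes, in that order (R = Rz(yaw) Ry(pitch) Rx(roll)).
In Python, from workcell import readout, vision, ticket gives the robot as it stands.
- The arm moves only by the tool play_rows, never from a script. Its arguments are lists of equal length, an entry for each row: "offset": the shift along the tool's x, y, z in cm, a list of three; "rotation": the turn, a rotation vector about the tool's x, y, z in rad, a list of three. A call has 1 to 12 rows; each row shifts and turns the commanded pose from where the row before left it, along the tool's axes as they then stand; what a row does not reach is not made up. A row lasts 1/8 s, in which the tool goes at most 62.5 mm and 10.7 degrees, less where a joint would pass 70% of its speed; a pose out of reach is approached as far as the arm can. A call is refused whole if a number of a shift passes 6.25 or a number of a turn 0.188, either way. A call with a gripper value outside its range is refused whole. "grip" is the opening, from 0 (shut) to 1 (fully open), set as the call begins (left out, the last holds). The fingers move at their own pace and stop on an object; "grip_force" is the grip in N (left out, the last holds). Time passes only in rows, so rows that do not move let the fingers close. It gives the time, the measured TCP pose, the force and the opening at its end, in the units of the state.
- readout.read_state(): the state, without advancing time (a new reading comes with each control period).
- vision.read_camera(name): name is "scene" or "top" or "wrist"; returns (picture, depth): 420x560x3 uint8, red, green, blue; 420x560 float32, m along the optical axis (not along the pixel's ray), 0 where there is no reading.
- vision.get_calibration(name): a dict with "fx", "fy", "cx", "cy" (pixels), "extrinsics" (4x4, takes a point from camera to world coordinates). Camera axes: x right, y up, looking along -z (the intrinsics and any distortion apply to the point x, -y, -z); pixel columns grow to the right and rows downward; lengths in m; the calibration is good to about 2 mm. A picture is of the moment at which its call begins: read the wrist's pose just before it. get_calibration takes no time and is no camera call; for the wrist camera it gives the pose at the moment of the call.
- ticket.close_job(): hands the job in, once; it reports no verdict.
The state is a dict: "time": time; "joint_positions": joint angles; "joint_velocities": joint speeds; "effort": joint torques, N m; "tcp_pos": TCP position; "tool_rot": TCP orientation; "wrist_force": force on the tool from outside, world axes, zero at the start; "moment": the same for the moment, N m; "grip_width": finger opening in m.
Only numpy, scipy, OpenCV 4.12 (cv2) and the standard library are available. Lean on these libraries where they do the work, as an engineer would, in place of code of your own. Each camera call takes 0.05 s, during which the arm holds its last target. There are 200 camera calls.

## Task

Pick up the oblong wooden block and set it down flat on the upper part of the jig's sloping zinc plate, its long side running up the slope and clear of the side fence, near the plate's middle or a little to the other side; let go, so that it slides by itself down to the bottom rail. When it has come to rest there, push it with the fingers along the bottom rail until you feel it meet the side fence, and press it home for about half a second, firmly (about 8 N) but never with more than 20 N, which would shift the fence. Leave the block in the corner, flush with rail and fence, and leave everything else alone.

Things in the scene. Friction and masses are not known exactly. Their poses are not given: they have to be found in the camera images.
- block_center (a point): The block to be loaded: an oblong light wooden block, 110 mm long (its x), 50 mm wide (its y), 26 mm thick (its z), about 0.13 kg, lying flat on the table at the start. The point is its centre, 13 mm above its underside.
- plate: Sloping waxed zinc plate of the jig, fixed, rising 25 degrees away from the robot. Origin: on its upper surface at the foot of the bottom rail's inner face, half-way along that rail, 50 mm above the table. x points up the slope, y along the bottom rail (level), z square off the plate. Free surface: x = 0 to 195 mm, y = -130 to 130 mm. Block home in the corner: its centre at x = 55, z = 13 mm.
- jig: The jig's base board under the plate, 230 x 260 x 16 mm, fixed. Origin: centre of its underside; y as the plate's, z up. The bottom rail is a wooden strip on the plate's low edge, 18 mm high, at plate x = -20 to 0, along its whole width. The block slides down the plate by itself (friction about 0.15) and then stays put sideways.
- offcut: Bystander: a square wooden offcut, 70 x 70 x 26 mm, flat on the table; the block and it may have changed places. Origin: centre of its underside.
- batten: Bystander: thin wooden strip lying flat, 22 x 180 x 18 mm (long along its y). Origin: centre of its underside.
- fork: Bystander: steel hand fork with wooden grip, 285 mm long (x), 75 mm wide, 28 mm high, lying down. Origin: on the table under the neck, 150 mm from the grip's end.
- clip: Bystander: red spring clip, 50 x 34 mm, 24 mm high, pinching two empty sachets, 145 mm long in all (x). Origin: on the table beneath, 60 mm from the clip's end.
- rail: The jig's edge rail, fixed, at plate y = 116 to 130 mm. Origin: as the jig's. On slotted steel straps it carries the side fence (fence_c0: its middle), a rigid wooden strip up the slope, 160 mm long, 24 mm wide, 18 mm high (strap screws to 27 mm). The fence is locked at a new, unmeasured distance each time: its inner face at plate y = 50 to 74 mm, to be felt for.
There are look-alikes about, which are no part of the job. Leave any orange look-alike of the part that bears block_center alone.

How it is judged:
By the outcome, as a careful person would: the job done as asked, in the order asked, and still so for the second after the job is handed in, with the robot touching nothing.
It also fails if it takes over 64 s, if anything falls off the work surface, if the arm or the gripper's body presses on something with over 40 N, if the wrist force passes 120 N, or if a joint passes its speed limit or range.

## Working session

There is one attempt and no reset: what is moved stays moved. The work goes in short steps, Python scripts to look and compute and a tool call to move; the robot and the scene stay as the last step left them, time stands still between calls to the robot, and variables do not carry over. Pictures are saved under pics/ and viewed, about 8 in all and at most 12, crops included, and the job is handed in when it is done.

Besides the shell and the picture viewer there is one more tool, called as a command line: name --argument value ..., lists and objects as JSON in quotes. play_rows: Moves the arm, as the interface text tells. Its arguments: {"type":"object","properties":{"offset":{"type":"array"},"rotation":{"type":"array"},"grip":{"type":"number"},"grip_force":{"type":"number"}},"required":["offset","rotation"]}

```bash
mkdir -p pics; ls; cat > h.py <<'E'
import numpy as np,cv2
from workcell import readout,vision,ticket
def shot(n):
    c=vision.get_calibration(n);p,d=vision.read_camera(n);return c,p,d
def ray(c,u,v):
    E=np.array(c["extrinsics"]);d=np.array([(u-c["cx"])/c["fx"],-(v-c["cy"])/c["fy"],-1.]);return E[:3,3],E[:3,:3]@d
def onz(c,u,v,z):
    o,d=ray(c,u,v);return o+d*(z-o[2])/d[2]
def pt(c,d,u,v):
    o,r=ray(c,u,v);return o+r*d[int(v),int(u)]
def save(p,f):cv2.imwrite('pics/'+f,p[:,:,::-1])
E
python3 - <<'E'
from h import *
print(readout.read_state())
for n in("top","scene"):
    c,p,d=shot(n);save(p,n+'0.png');np.savez('/tmp/'+n,p=p,d=d);print(n,c)
E
```

```text
pics
{'time': 0.0, 'joint_positions': array([-1.48446843,  0.42672849,  0.07387695,  1.60660644, -0.03408616,
        1.11081308, -0.06708752]), 'joint_velocities': array([-0.00113347,  0.0003062 , -0.00023131, -0.00076699,  0.00079058,
        0.00143358,  0.00054673]), 'effort': array([ 7.46826045e-04, -9.49852610e+01,  3.76069039e+00, -4.63504994e+01,
        1.91644358e-02,  1.02880239e-02,  4.26927920e-05]), 'tcp_pos': array([0.15766766, 0.65592367, 0.24461397]), 'tool_rot': array([-3.14030265e+00,  1.18540444e-04,  2.90572810e+00]), 'wrist_force': array([ 0.04539394, -0.02939872,  0.2380056 ]), 'moment': array([-0.04384952, -0.02630652,  0.00143788]), 'grip_width': 0.08508355029222787}
top {'fx': 492.86246336103983, 'fy': 492.86246336103983, 'cx': 281.8745317404401, 'cy': 211.58662605007424, 'extrinsics': array([[ 0.00684148,  0.99911778, -0.04143493,  0.44628409],
       [-0.99989991,  0.00632193, -0.01265682, -0.02350542],
       [-0.0123837 ,  0.04151738,  0.99906103,  1.53077211],
       [ 0.        ,  0.        ,  0.        ,  1.        ]])}
scene {'fx': 479.3999903963323, 'fy': 479.3999903963323, 'cx': 281.5657317942192, 'cy': 216.78700577297045, 'extrinsics': array([[ 0.64982481, -0.60339474,  0.46221478,  1.19360856],
       [ 0.76006656,  0.51997454, -0.38977596, -0.58091418],
       [-0.00515115,  0.60460009,  0.79651252,  1.19685564],
       [ 0.        ,  0.        ,  0.        ,  1.        ]])}
```

View pics/top0.png

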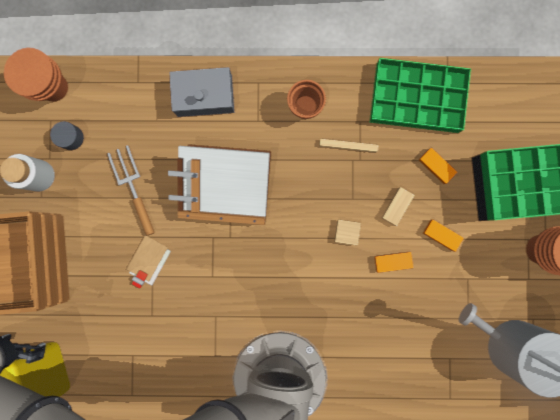

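View pics/scene0.png

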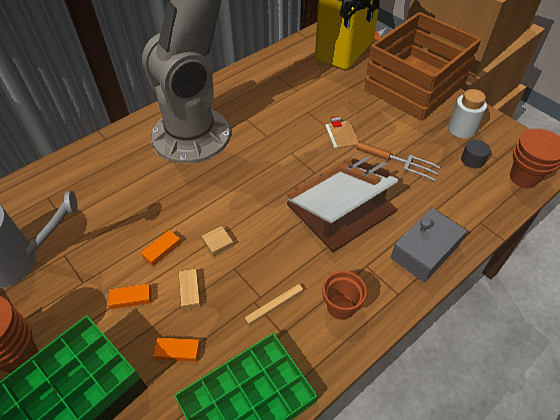

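Top view: the light oblong block is at (399,206). What could be taken for it: the square offcut (347,233), the orange look-alikes (438,166), (443,236) and (394,262), and the batten (349,145). The zinc plate is at about (230,180) with the fence at (193,185), on the robot's left. I choose (399,206) and will check it in a crop.

```bash
python3 - <<'E'
from h import *
t=np.load('/tmp/top.npz');p,d=t['p'],t['d'];c=vision.get_calibration('top')
cv2.imwrite('pics/crop.png',np.hstack([cv2.resize(p[180:240,365:445],(400,300),interpolation=cv2.INTER_CUBIC),cv2.resize(p[135:235,155:285],(390,300),interpolation=cv2.INTER_CUBIC)])[:,:,::-1])
hsv=cv2.cvtColor(p,cv2.COLOR_RGB2HSV)
P=lambda u,v:pt(c,d,u,v)
# block
m=((hsv[...,0]>12)&(hsv[...,0]<28)&(hsv[...,2]>165)&(hsv[...,1]<140)).astype(np.uint8)
n,l,s,ce=cv2.connectedComponentsWithStats(m)
for i in range(1,n):
    if s[i,4]>150:
        ys,xs=np.where(l==i);w=np.array([onz(c,x,y,.026)[:2] for x,y in zip(xs,ys)],np.float32)
        print(ce[i].round(),s[i,4],cv2.minAreaRect(w),[P(*ce[i])[2]])
m=((hsv[...,1]<30)&(hsv[...,2]>150)).astype(np.uint8);m[:140]=0;m[230:]=0;m[:,:150]=0;m[:,290:]=0
n,l,s,ce=cv2.connectedComponentsWithStats(m);i=1+np.argmax(s[1:,4]);mm=cv2.erode((l==i).astype(np.uint8),np.ones((5,5)))
ys,xs=np.where(mm>0);W=np.array([P(x,y) for x,y in zip(xs,ys) if d[y,x]>0])
A=np.c_[W[:,:2],np.ones(len(W))];k=np.linalg.lstsq(A,W[:,2],rcond=None)[0]
print('plane',k,np.degrees(np.arctan(np.hypot(k[0],k[1]))),np.degrees(np.arctan2(k[1],k[0])),'res',np.std(A@k-W[:,2]))
N=np.array([-k[0],-k[1],1]);
ys,xs=np.where(l==i);q=[]
for x,y in zip(xs,ys):
    o,r=ray(c,x,y);q.append(o+r*((k[2]-N@o)/(N@r)))
q=np.array(q);print(cv2.minAreaRect(q[:,:2].astype(np.float32)),cv2.boxPoints(cv2.minAreaRect(q[:,:2].astype(np.float32))))
E
```

```text
[301.  42.] 20847 ((1.0391701459884644, 0.013074874877929688), (0.2568341791629791, 1.7369716167449951), 0.0518701933324337) [np.float64(-0.7623943197046603)]
[99. 77.] 159 ((0.9250882863998413, 0.5335664749145508), (0.022016238421201706, 0.1591385453939438), 0.17062434554100037) [np.float64(-0.0005656347467284384)]
[100. 104.] 3703 ((0.8464162349700928, 0.6312658190727234), (0.1096029058098793, 0.48303884267807007), 0.17657852172851562) [np.float64(0.0028286253399973926)]
[236. 105.] 1030 ((0.8477833867073059, 0.22769403457641602), (0.10919195413589478, 0.30560746788978577), 0.2279653549194336) [np.float64(0.0007122592698403096)]
[272.  89.] 334 ((0.8718934059143066, 0.01633555069565773), (0.06243826076388359, 0.10507404059171677), 0.1766752153635025) [np.float64(0.002531917828550778)]
[339. 102.] 1271 ((0.8491865992546082, -0.16737723350524902), (0.14206108450889587, 0.112563356757164), 88.74535369873047) [np.float64(-0.0004912769113771809)]
[513. 103.] 3328 ((0.8495222330093384, -0.7094241380691528), (0.11165269464254379, 0.28522664308547974), 0.17650535702705383) [np.float64(0.00
[... 2688 characters left out ...]
1676), 0.5696950554847717) [np.float64(0.002804128005987616)]
[395. 394.] 7616 ((-0.021162211894989014, -0.4132084548473358), (0.177974671125412, 0.6542470455169678), 0.6565039157867432) [np.float64(-0.0017915845682849874)]
[123. 411.] 1592 ((-0.09486366808414459, 0.4531073272228241), (0.050538573414087296, 0.3577858805656433), 0.6327906250953674) [np.float64(-0.004912689024203054)]
plane [ 0.46359133 -0.03167966 -0.17844353] 24.922996883213518 -3.909247305911155 res 0.0034992431903754146
((0.5943678617477417, 0.18435102701187134), (0.2920701503753662, 0.17905624210834503), 85.73877716064453) [[0.4942363  0.04537192]
 [0.6727975  0.03206736]
 [0.69449943 0.32333013]
 [0.5159382  0.3366347 ]]
```

View pics/crop.png

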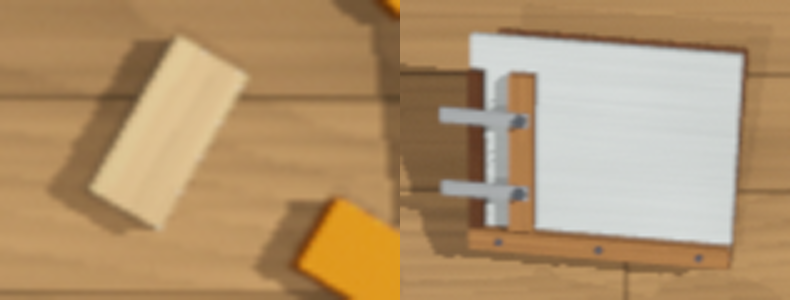

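The crop shows the plain light-wood oblong block, pixel corners about (400.6,187), (414.6,195), (397,226) and (382.6,217), so the choice is right. It also shows the fence near the left side of the plate.

```bash
cat >> h.py <<'E'
E
python3 - <<'E'
from h import *
c=vision.get_calibration('top')
q=[onz(c,365+a/5-.4,180+b/5-.4,.026)[:2] for a,b in((178,35),(248,75),(160,230),(88,187))];q=np.array(q)
print('block',q.mean(0),[np.linalg.norm(q[i]-q[i-1]) for i in range(4)],np.degrees(np.arctan2(*((q[0]+q[1]-q[2]-q[3])[::-1]))))
K=np.load('/tmp/top.npz')
k=np.array([ 0.46359133,-0.03167966,-0.17844353]);N=np.array([-k[0],-k[1],1])
def onp(u,v,h=0):
    o,r=ray(c,u,v);return o+r*((k[2]+h-N@o)/(N@r))
f=lambda a,b:onp(155+a/3-.4,135+b/3-.4)
L,R,TL,TR=f(470,230),f(732,245),f(470,33),f(745,52)
print(L,R,TL,TR,np.linalg.norm(L-R),np.linalg.norm(TL-TR),np.linalg.norm(TR-R),np.degrees(np.arctan2(*(L-R)[:2])))
ps=onp(155+538/3-.4,135+75/3-.4,.018),onp(155+535/3-.4,135+230/3-.4,.018)
print('fence',ps)
E
```

```text
block [ 0.52819337 -0.35928741] [np.float64(0.1082188628402164), np.float64(0.048925550135949576), np.float64(0.1090771558429497), np.float64(0.05078232739314017)] -30.038122759922256
[ 0.5087786  -0.09258469  0.06035487] [ 0.49545706 -0.35194756  0.06239565] [ 0.69109675 -0.08780909  0.14472469] [ 0.6742594  -0.34616909  0.1451038 ] 0.25971278045707774 0.25890834672585755 0.19708959501701465 2.9402740323140732
fence (array([ 0.65137117, -0.1517912 ,  0.14633519]), array([ 0.50834028, -0.15536254,  0.08014045]))
```

```bash
python3 - <<'E'
from h import *
c=vision.get_calibration('top')
yaw=np.radians(-3.4)
for it in range(3):
    # known slope and height; iterate origin/yaw
    if it==0:o0=np.array([.5,.19,.05])
    g=np.array([np.cos(yaw),np.sin(yaw)])*np.tan(np.radians(25));N=np.array([-g[0],-g[1],1])
    def f(a,b,h=0):
        o,r=ray(c,155+(a-400)/3-.4,135+b/3-.4);return o+r*((N@o0+h/np.cos(np.radians(25))-N@o)/(N@r))
    L,R,TL,TR=f(470,230),f(732,245),f(470,33),f(745,52)
    yaw=(np.arctan2(*((L-R)[[0,1]]*[-1,1]))+np.arctan2(*((TL-TR)[[0,1]]*[-1,1])))/2
    bot=.5*(L+R);top=.5*(TL+TR);ex=np.array([np.cos(yaw),np.sin(yaw)])
    m=.5*(bot[:2]+top[:2]-195e-3*np.cos(np.radians(25))*ex)  ;o0=np.r_[m,.05]
    print(o0,np.degrees(yaw),bot,top,np.linalg.norm(L-R),np.linalg.norm(TL-TR),np.linalg.norm(top-bot))
c25,s25=np.cos(np.radians(25)),np.sin(np.radians(25))
R=np.c_[[c25*ex[0],c25*ex[1],s25],[-ex[1],ex[0],0],[-s25*ex[0],-s25*ex[1],c25]]
for a,b in((538,75),(535,230)):print('fence inner top edge in plate', R.T@(f(a,b,.018)-o0))
np.savez('plate.npz',R=R,o=o0)
st=readout.read_state();print(vision.get_calibration('wrist'))
E
```

```text
[0.50299214 0.17418294 0.05      ] -3.2950965528161666 [0.4999771  0.17689379 0.05035179] [0.68244503 0.1613139  0.13571908] 0.264000393271924 0.2625536995416065 0.20205160461408375
[0.50316814 0.17440136 0.05      ] -3.2907383692011734 [0.50004203 0.1771281  0.04854768] [0.68273286 0.16152986 0.13401504] 0.26429081858455067 0.26284509530878863 0.20229660314252385
[0.50317546 0.17441044 0.05      ] -3.290557310260103 [0.50004473 0.17713784 0.04847268] [0.68274483 0.16153883 0.1339442 ] 0.2643028940503073 0.2628572118965368 0.2023067854318703
fence inner top edge in plate [0.16772542 0.0606636  0.01799992]
fence inner top edge in plate [0.00769007 0.06535198 0.01799991]
{'fx': 291.2781357422015, 'fy': 291.2781357422015, 'cx': 278.3508210031155, 'cy': 210.86447961645385, 'extrinsics': array([[ 0.23492694, -0.93860128, -0.25265978,  0.09294716],
       [ 0.97201231,  0.22653547,  0.06223939,  0.67168362],
       [-0.00118157, -0.26021012,  0.96555129,  0.37311173],
       [ 0.        ,  0.        ,  0.        ,  1.        ]])}
```

```bash
cat >> h.py <<'E'
from scipy.spatial.transform import Rotation as Ro
def Rt(rpy):return Ro.from_euler('xyz',rpy)
def down(ydeg):return Rt([np.pi,0,np.radians(90+ydeg)])
def leg(p,R,q,Q,n):
    "rows: n equal shifts (tool axes at p,R) first-order with rotation spread evenly; prints totals"
    rv=(R.inv()*Q).as_rotvec()/n; S=R; print('n',n,'rot/row',rv.round(4))
    step=(np.array(q)-p)/n*100
    rows=[]
    for i in range(n):
        rows.append(S.inv().apply(step).round(2).tolist()); S=S*Ro.from_rotvec(rv)
    print(rows)
E
python3 - <<'E'
from h import *
s=readout.read_state();p,R=s['tcp_pos'],Rt(s['tool_rot'])
a=[.55,.3,.30];b=[.6,-.05,.28];e=[.53,-.359,.16];Q=down(60)
leg(p,R,a,R,12);leg(a,R,b,R,9);leg(b,R,e,Q,10)
E
```

```text
n 12 rot/row [0. 0. 0.]
[[-3.87, -2.12, -0.46], [-3.87, -2.12, -0.46], [-3.87, -2.12, -0.46], [-3.87, -2.12, -0.46], [-3.87, -2.12, -0.46], [-3.87, -2.12, -0.46], [-3.87, -2.12, -0.46], [-3.87, -2.12, -0.46], [-3.87, -2.12, -0.46], [-3.87, -2.12, -0.46], [-3.87, -2.12, -0.46], [-3.87, -2.12, -0.46]]
n 9 rot/row [0. 0. 0.]
[[-1.45, -3.65, 0.23], [-1.45, -3.65, 0.23], [-1.45, -3.65, 0.23], [-1.45, -3.65, 0.23], [-1.45, -3.65, 0.23], [-1.45, -3.65, 0.23], [-1.45, -3.65, 0.23], [-1.45, -3.65, 0.23], [-1.45, -3.65, 0.23]]
n 10 rot/row [-0.0001  0.      0.0288]
[[-0.04, -3.17, 1.2], [-0.13, -3.16, 1.2], [-0.22, -3.16, 1.2], [-0.31, -3.15, 1.2], [-0.4, -3.14, 1.2], [-0.5, -3.13, 1.2], [-0.58, -3.11, 1.2], [-0.67, -3.1, 1.2], [-0.76, -3.07, 1.2], [-0.85, -3.05, 1.2]]
```

play_rows --offset '[[-3.87,-2.12,-0.46],[-3.87,-2.12,-0.46],[-3.87,-2.12,-0.46],[-3.87,-2.12,-0.46],[-3.87,-2.12,-0.46],[-3.87,-2.12,-0.46],[-3.87,-2.12,-0.46],[-3.87,-2.12,-0.46],[-3.87,-2.12,-0.46],[-3.87,-2.12,-0.46],[-3.87,-2.12,-0.46],[-3.87,-2.12,-0.46]]' --rotation '[[0,0,0],[0,0,0],[0,0,0],[0,0,0],[0,0,0],[0,0,0],[0,0,0],[0,0,0],[0,0,0],[0,0,0],[0,0,0],[0,0,0]]' --grip 1

```text
time: 1.6
tcp_pos: [0.5506, 0.2993, 0.3004]
tool_rot: [-3.141, -0.0, 2.906]
wrist_force: [-0.4, -0.1, -0.7]
grip_width: 0.0857
```

play_rows --offset '[[-1.45,-3.65,0.23],[-1.45,-3.65,0.23],[-1.45,-3.65,0.23],[-1.45,-3.65,0.23],[-1.45,-3.65,0.23],[-1.45,-3.65,0.23],[-1.45,-3.65,0.23],[-1.45,-3.65,0.23],[-1.45,-3.65,0.23]]' --rotation '[[0,0,0],[0,0,0],[0,0,0],[0,0,0],[0,0,0],[0,0,0],[0,0,0],[0,0,0],[0,0,0]]'

```text
time: 2.72
tcp_pos: [0.5998, -0.0507, 0.2795]
tool_rot: [-3.141, -0.0, 2.906]
wrist_force: [0.2, -0.1, 0.4]
grip_width: 0.0858
```

play_rows --offset '[[-0.04,-3.17,1.2],[-0.13,-3.16,1.2],[-0.22,-3.16,1.2],[-0.31,-3.15,1.2],[-0.4,-3.14,1.2],[-0.5,-3.13,1.2],[-0.58,-3.11,1.2],[-0.67,-3.1,1.2],[-0.76,-3.07,1.2],[-0.85,-3.05,1.2],[0,0,0],[0,0,0]]' --rotation '[[0,0,0.029],[0,0,0.029],[0,0,0.029],[0,0,0.029],[0,0,0.029],[0,0,0.029],[0,0,0.029],[0,0,0.029],[0,0,0.029],[0,0,0.029],[0,0,0],[0,0,0]]'

```text
time: 4.22
tcp_pos: [0.5295, -0.3577, 0.1596]
tool_rot: [3.141, -0.001, 2.616]
wrist_force: [0.2, 0.8, 1.1]
grip_width: 0.0855
```

```bash
python3 - <<'E'
from h import *
s=readout.read_state();print(s['time'],s['tcp_pos'],s['tool_rot'],s['joint_positions'].round(2),s['wrist_force'])
c,p,d=shot('wrist');save(p,'w1.png')
hsv=cv2.cvtColor(p,cv2.COLOR_RGB2HSV)
# project tcp axis at block-top height & expected block corners
from h import *
E=np.array(c['extrinsics'])
def proj(P):
    q=E[:3,:3].T@(np.array(P)-E[:3,3]);return c['cx']+c['fx']*q[0]/-q[2],c['cy']-c['fy']*q[1]/-q[2]
print(proj([.528,-.359,.026]),[proj(np.r_[np.array([.528,-.359])+Ro.from_euler('z',-30,degrees=True).apply([a,b,0])[:2],.026]) for a,b in((.055,.025),(.055,-.025),(-.055,-.025),(-.055,.025))])
E
```

```text
4.225 [ 0.52950543 -0.35769676  0.15964108] [ 3.14143648e+00 -5.85239111e-04  2.61608916e+00] [ 0.09  0.5   0.54  1.79 -0.31  0.93  1.81] [0.1913387  0.8474208  1.10121374]
(np.float64(276.66215765652), np.float64(206.02034765398852)) [(np.float64(302.52661576064895), np.float64(260.571138667278)), (np.float64(251.3314420936647), np.float64(260.7245597163193)), (np.float64(247.915763673265), np.float64(145.39125872225924)), (np.float64(304.8229829895341), np.float64(145.20423067360375))]
```

View pics/w1.png

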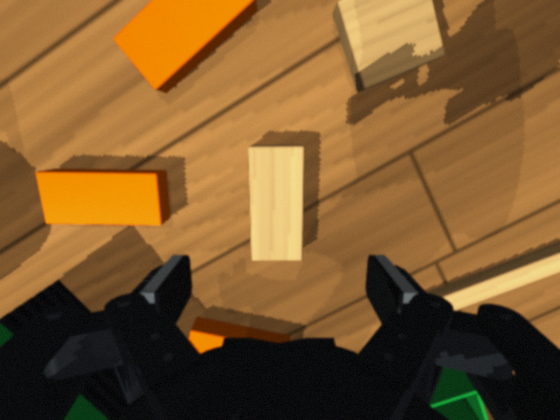

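Wrist view: the block's corners are at (249,147), (304,147), (302,261) and (251,261), within 1-2 px of the prediction. Neighbours are well clear of the fingers. Descending.

play_rows --offset '[[0.06,-0.19,1.19],[0,0,1.19],[0,0,1.19],[0,0,1.19],[0,0,1.19],[0,0,1.19],[0,0,1.19],[0,0,1.19],[0,0,1.19],[0,0,1.19],[0,0,1.19],[0,0,1.19]]' --rotation '[[0,0,0],[0,0,0],[0,0,0],[0,0,0],[0,0,0],[0,0,0],[0,0,0],[0,0,0],[0,0,0],[0,0,0],[0,0,0],[0,0,0]]'

```text
time: 5.78
tcp_pos: [0.528, -0.3596, 0.0163]
tool_rot: [-3.142, 0.0, 2.616]
wrist_force: [-0.3, -0.1, 0.4]
grip_width: 0.0853
```

play_rows --offset '[[0,0,0],[0,0,0],[0,0,0],[0,0,0],[0,0,0],[0,0,0],[0,0,0],[0,0,0]]' --rotation '[[0,0,0],[0,0,0],[0,0,0],[0,0,0],[0,0,0],[0,0,0],[0,0,0],[0,0,0]]' --grip 0 --grip_force 40

```text
time: 6.78
tcp_pos: [0.5281, -0.3597, 0.0175]
tool_rot: [3.142, 0.001, 2.616]
wrist_force: [-1.2, 1.7, 6.2]
grip_width: 0.0492
```

```bash
python3 - <<'E'
from h import *
s=readout.read_state();p,R=s['tcp_pos'],Rt(s['tool_rot'])
z=np.load('plate.npz');PR,o=z['R'],z['o']
Q=Ro.from_matrix(np.c_[-PR[:,0],PR[:,1],-PR[:,2]])
a=p+[0,0,.2];b=o+PR@[.125,-.022,.09];e=o+PR@[.125,-.022,.025]
print(b,e,Q.as_euler('xyz'))
leg(a,R,b,Q,20)
E
```

```text
[0.57704143 0.14812724 0.18439498] [0.60446632 0.14655046 0.12548498] [3.14159265 0.43633231 3.08416159]
n 20 rot/row [-0.0051 -0.0214 -0.023 ]
[[1.06, 2.32, 0.16], [1.01, 2.34, 0.15], [0.96, 2.36, 0.15], [0.91, 2.38, 0.14], [0.86, 2.4, 0.13], [0.8, 2.42, 0.13], [0.75, 2.44, 0.12], [0.7, 2.46, 0.12], [0.64, 2.47, 0.12], [0.59, 2.48, 0.12], [0.53, 2.5, 0.12], [0.48, 2.51, 0.12], [0.42, 2.52, 0.12], [0.37, 2.53, 0.13], [0.31, 2.53, 0.13], [0.26, 2.54, 0.14], [0.2, 2.54, 0.15], [0.15, 2.55, 0.16], [0.09, 2.55, 0.17], [0.04, 2.55, 0.18]]
```

play_rows --offset '[[0,0,-0.5],[0,0,-1.0],[0,0,-2.0],[0,0,-2.5],[0,0,-2.5],[0,0,-2.5],[0,0,-2.5],[0,0,-2.5],[0,0,-2.0],[0,0,-2.0]]' --rotation '[[0,0,0],[0,0,0],[0,0,0],[0,0,0],[0,0,0],[0,0,0],[0,0,0],[0,0,0],[0,0,0],[0,0,0]]'

```text
time: 8.02
tcp_pos: [0.5278, -0.3595, 0.2185]
tool_rot: [3.141, 0.0, 2.616]
wrist_force: [0.1, 0.5, -1.7]
grip_width: 0.0493
```

play_rows --offset '[[1.06,2.32,0.16],[1.01,2.34,0.15],[0.96,2.36,0.15],[0.91,2.38,0.14],[0.86,2.4,0.13],[0.8,2.42,0.13],[0.75,2.44,0.12],[0.7,2.46,0.12],[0.64,2.47,0.12],[0.59,2.48,0.12]]' --rotation '[[-0.0051,-0.0214,-0.023],[-0.0051,-0.0214,-0.023],[-0.0051,-0.0214,-0.023],[-0.0051,-0.0214,-0.023],[-0.0051,-0.0214,-0.023],[-0.0051,-0.0214,-0.023],[-0.0051,-0.0214,-0.023],[-0.0051,-0.0214,-0.023],[-0.0051,-0.0214,-0.023],[-0.0051,-0.0214,-0.023]]'

```text
time: 9.28
tcp_pos: [0.5525, -0.1051, 0.2009]
tool_rot: [3.115, 0.219, 2.844]
wrist_force: [0.8, -1.4, -1.7]
grip_width: 0.0493
```

play_rows --offset '[[0.53,2.5,0.12],[0.48,2.51,0.12],[0.42,2.52,0.12],[0.37,2.53,0.13],[0.31,2.53,0.13],[0.26,2.54,0.14],[0.2,2.54,0.15],[0.15,2.55,0.16],[0.09,2.55,0.17],[0.04,2.55,0.18],[0,0,0],[0,0,0]]' --rotation '[[-0.0051,-0.0214,-0.023],[-0.0051,-0.0214,-0.023],[-0.0051,-0.0214,-0.023],[-0.0051,-0.0214,-0.023],[-0.0051,-0.0214,-0.023],[-0.0051,-0.0214,-0.023],[-0.0051,-0.0214,-0.023],[-0.0051,-0.0214,-0.023],[-0.0051,-0.0214,-0.023],[-0.0051,-0.0214,-0.023],[0,0,0],[0,0,0]]'

```text
time: 10.78
tcp_pos: [0.5771, 0.1476, 0.184]
tool_rot: [-3.141, 0.436, 3.083]
wrist_force: [0.7, -0.6, -1.4]
grip_width: 0.0494
```

```bash
python3 - <<'E'
from h import *
s=readout.read_state();z=np.load('plate.npz');PR,o=z['R'],z['o']
print(s['time'],PR.T@(s['tcp_pos']-o),np.degrees((Ro.from_matrix(np.c_[-PR[:,0],PR[:,1],-PR[:,2]]).inv()*Rt(s['tool_rot'])).as_rotvec()))
c,p,d=shot('wrist');save(p,'w2.png')
E=np.array(c['extrinsics'])
def proj(P):
    q=E[:3,:3].T@(o+PR@np.array(P)-E[:3,3]);return np.round([c['cx']+c['fx']*q[0]/-q[2],c['cy']-c['fy']*q[1]/-q[2]]).tolist()
for P in([0,130,0],[0,-130,0],[195,130,0],[195,-130,0],[0,-130,18],[0,50,18],[160,62,18],[10,62,18]):print(P,proj(np.array(P)/1e3))
E
```

```text
10.775 [ 0.12491657 -0.02252602  0.0895745 ] [0.04746412 0.03436095 0.07697471]
[0, 130, 0] [505.0, 42.0]
[0, -130, 0] [118.0, 43.0]
[195, 130, 0] [459.0, 299.0]
[195, -130, 0] [152.0, 300.0]
[0, -130, 18] [103.0, 34.0]
[0, 50, 18] [397.0, 33.0]
[160, 62, 18] [391.0, 272.0]
[10, 62, 18] [414.0, 51.0]
```

View pics/w2.png

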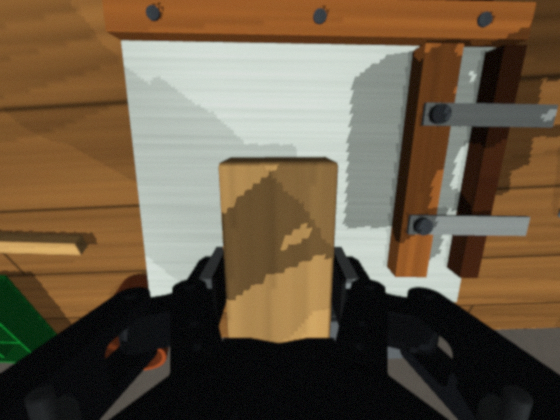

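Wrist view: the block is held square and central. The rail's inner edge runs from (108,38) to (530,44), so the plate is turned about 0.8° from my estimate. The fence's inner edge runs from (418,45) to (390,275), at about y = 62 mm. I'll correct the yaw and lower.

play_rows --offset '[[0,0,0.8],[0,0,0.8],[0,0,0.8],[0,0,0.8],[0,0,0.8],[0,0,0.8],[0,0,0.7],[0,0,0.5],[0,0,0.4],[0,0,0],[0,0,0]]' --rotation '[[0,0,0.014],[0,0,0],[0,0,0],[0,0,0],[0,0,0],[0,0,0],[0,0,0],[0,0,0],[0,0,0],[0,0,0],[0,0,0]]'

```text
time: 12.2
tcp_pos: [0.6042, 0.1466, 0.1259]
tool_rot: [3.135, 0.436, 3.068]
wrist_force: [-0.3, 0.4, -0.5]
grip_width: 0.0494
```

```bash
cat >> h.py <<'E'
def plate():
    y=np.radians(-4.1);ex=np.array([np.cos(y),np.sin(y)]);c,s=np.cos(np.radians(25)),np.sin(np.radians(25))
    return np.c_[[c*ex[0],c*ex[1],s],[-ex[1],ex[0],0],[-s*ex[0],-s*ex[1],c]],np.load('plate.npz')['o']
def rep():
    s=readout.read_state();PR,o=plate()
    print(s['time'],'plate mm',(1e3*PR.T@(s['tcp_pos']-o)).round(1),'F plate',(PR.T@s['wrist_force']).round(1),'rot',np.degrees((Ro.from_matrix(np.c_[-PR[:,0],PR[:,1],-PR[:,2]]).inv()*Rt(s['tool_rot'])).as_rotvec()).round(2),s['grip_width'])
E
python3 -c "
from h import *;rep()"
```

```text
12.2 plate mm [125.2 -20.6  25.4] F plate [-0.5  0.4 -0.3] rot [-0.33  0.01  0.12] 0.049374898630531516
```

play_rows --offset '[[0,0,0.2],[0,0,0.2],[0,0,0.15],[0,0,0]]' --rotation '[[0.006,0,0],[0,0,0],[0,0,0],[0,0,0]]'

```text
time: 12.7
tcp_pos: [0.6064, 0.1463, 0.1206]
tool_rot: [3.141, 0.436, 3.068]
wrist_force: [-0.9, -0.4, -0.5]
grip_width: 0.0495
```

play_rows --offset '[[0,0,0.1],[0,0,0]]' --rotation '[[0,0,0],[0,0,0]]'

```text
time: 12.95
tcp_pos: [0.6069, 0.1463, 0.1198]
tool_rot: [3.141, 0.436, 3.068]
wrist_force: [-0.3, -0.4, -0.8]
grip_width: 0.0493
```

play_rows --offset '[[0,0,0.1],[0,0,0]]' --rotation '[[0,0,0],[0,0,0]]'

```text
time: 13.2
tcp_pos: [0.6073, 0.1463, 0.1189]
tool_rot: [3.141, 0.436, 3.068]
wrist_force: [0.7, -0.5, -1.0]
grip_width: 0.0492
```

play_rows --offset '[[0,0,0.07],[0,0,0]]' --rotation '[[0,0,0],[0,0,0]]'

```text
time: 13.45
tcp_pos: [0.6076, 0.1463, 0.1182]
tool_rot: [3.141, 0.436, 3.068]
wrist_force: [-0.6, 0.6, -0.7]
grip_width: 0.0492
```

play_rows --offset '[[0,0,0.07],[0,0,0]]' --rotation '[[0,0,0],[0,0,0]]'

```text
time: 13.7
tcp_pos: [0.6077, 0.1463, 0.1181]
tool_rot: [3.141, 0.436, 3.068]
wrist_force: [-9.6, -0.7, 13.3]
grip_width: 0.0493
```

play_rows --offset '[[0,0,0.07],[0,0,0]]' --rotation '[[0,0,0],[0,0,0]]'

```text
time: 13.95
tcp_pos: [0.6078, 0.1463, 0.1179]
tool_rot: [3.14, 0.436, 3.067]
wrist_force: [-22.6, -2.4, 31.3]
grip_width: 0.0489
```

Contact is clear and slightly too firm, so I back off 1.3 mm (down to light contact) and open.

play_rows --offset '[[0,0,-0.08],[0,0,-0.03],[0,0,0]]' --rotation '[[0,0,0],[0,0,0],[0,0,0]]'

```text
time: 14.32
tcp_pos: [0.6078, 0.1463, 0.118]
tool_rot: [3.141, 0.436, 3.068]
wrist_force: [-3.4, -1.5, 5.2]
grip_width: 0.0491
```

play_rows --offset '[[0,0,0],[0,0,0],[0,0,0],[0,0,0],[0,0,0],[0,0,0],[0,0,0],[0,0,0],[0,0,0],[0,0,0]]' --rotation '[[0,0,0],[0,0,0],[0,0,0],[0,0,0],[0,0,0],[0,0,0],[0,0,0],[0,0,0],[0,0,0],[0,0,0]]' --grip 1

```text
time: 15.58
tcp_pos: [0.6077, 0.1463, 0.118]
tool_rot: [3.141, 0.436, 3.068]
wrist_force: [0.4, 0.1, 1.5]
grip_width: 0.0855
```

play_rows --offset '[[0,0,-1],[0,0,-2],[0,0,-2],[0,0,-2],[0,0,-2],[0,0,-1],[0,0,0],[0,0,0]]' --rotation '[[0,0,0],[0,0,0],[0,0,0],[0,0,0],[0,0,0],[0,0,0],[0,0,0],[0,0,0]]'

```text
time: 16.58
tcp_pos: [0.5655, 0.1492, 0.2082]
tool_rot: [3.141, 0.436, 3.068]
wrist_force: [-0.3, -0.0, -0.3]
grip_width: 0.0854
```

```bash
python3 - <<'E'
from h import *
rep()
c,p,d=shot('wrist');save(p,'w3.png');np.savez('/tmp/w3',d=d,p=p,E=c['extrinsics'])
E
```

```text
16.575 plate mm [124.8 -20.7 116.3] F plate [-0.4 -0.1 -0.2] rot [0.04 0.05 0.11] 0.08538090139332823
```

View pics/w3.png

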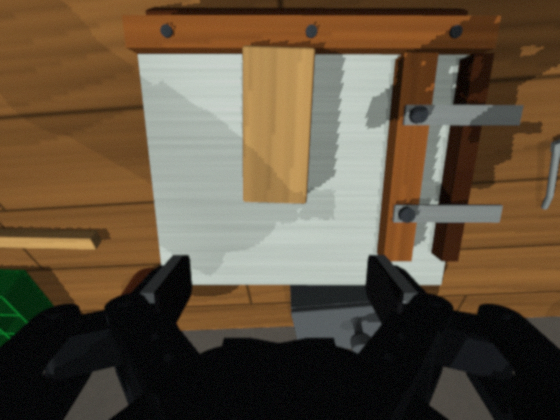

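The block has slid down to the bottom rail: corners (243,47), (314,48), (306,203) and (243,202). It is clear of the fence, whose inner edge runs (400,52) to (380,260).

```bash
python3 - <<'E'
from h import *
PR,o=plate();c=vision.get_calibration('wrist')
def on(u,v,h):
    a,r=ray(c,u,v);a=PR.T@(a-o);r=PR.T@r;return (1e3*(a+r*(h-a[2])/r[2])).round(1)
for q in((243,47),(314,48),(306,203),(243,202)):print(on(*q,.026))
for q in((400,52),(380,260)):print('fence',on(*q,.018))
for q in((139,54),(160,284)):print('plate L edge',on(*q,0))
print(on(495,51,.018),on(128,50,.018))
E
```

```text
[  2.3 -44.4  26. ]
[ 3.1  3.6 26. ]
[110.9   0.5  26. ]
[110.  -48.1  26. ]
fence [ 3.8 65.1 18. ]
fence [162.5  64.9  18. ]
plate L edge [   0.2 -126.7    0. ]
plate L edge [ 194.6 -131.8    0. ]
[  3.4 131.7  18. ] [   1.9 -126.3   18. ]
```

play_rows --offset '[[1.6,-1.2,0],[1.6,-1.2,0],[1.6,-1.2,0],[1.6,-1.2,0],[1.6,-1.1,0],[0,0,0],[0,0,0],[0,0,0],[0,0,0]]' --rotation '[[0,0,0],[0,0,0],[0,0,0],[0,0,0],[0,0,0],[0,0,0],[0,0,0],[0,0,0],[0,0,0]]' --grip 0

```text
time: 17.75
tcp_pos: [0.4893, 0.096, 0.1749]
tool_rot: [3.141, 0.436, 3.068]
wrist_force: [0.3, -0.1, 0.3]
grip_width: 0.0
```

play_rows --offset '[[0,0,1.0],[0,0,1.4],[0,0,1.4],[0,0,1.4],[0,0,1.4],[0,0,1.2],[0,0,1.0],[0,0,0.6],[0,0,0],[0,0,0]]' --rotation '[[0,0,0],[0,0,0],[0,0,0],[0,0,0],[0,0,0],[0,0,0],[0,0,0],[0,0,0],[0,0,0],[0,0,0]]'

```text
time: 19.0
tcp_pos: [0.5285, 0.0928, 0.0894]
tool_rot: [3.141, 0.435, 3.068]
wrist_force: [-0.3, 0.9, 0.3]
grip_width: 0.0001
```

```bash
python3 - <<'E'
from h import *
rep()
c,p,d=shot('scene');save(cv2.resize(p[130:270,250:430],(720,560)),'s2.png')
E
```

```text
19.0 plate mm [ 44.8 -79.6  22.6] F plate [-0.2  0.8  0.4] rot [0.04 0.05 0.13] 0.00013211727516527371
```

View pics/s2.png

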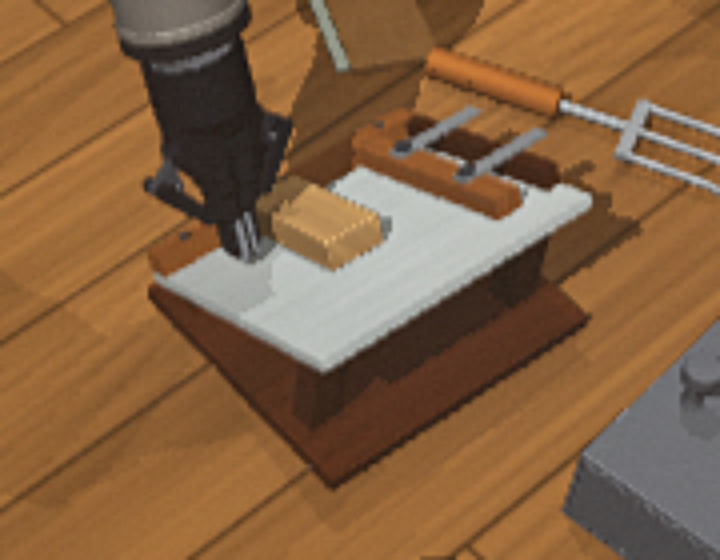

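Fingers are shut beside the block's free side, clear of it, with tips above the plate. Pushing toward the fence now, stopping short of it.

play_rows --offset '[[0,0.4,0],[0,0.5,0],[0,0.5,0],[0,0.5,0],[0,0.5,0],[0,0.5,0],[0,0.5,0],[0,0.5,0],[0,0.5,0],[0,0.5,0],[0,0.5,0],[0,0.5,0]]' --rotation '[[0,0,0],[0,0,0],[0,0,0],[0,0,0],[0,0,0],[0,0,0],[0,0,0],[0,0,0],[0,0,0],[0,0,0],[0,0,0],[0,0,0]]'

```text
time: 20.55
tcp_pos: [0.5329, 0.1522, 0.0897]
tool_rot: [3.141, 0.436, 3.068]
wrist_force: [-0.3, -1.3, -0.2]
grip_width: -0.0001
```

play_rows --offset '[[0,0.3,0],[0,0.2,0],[0,0.1,0],[0,0.1,0],[0,0,0],[0,0,0]]' --rotation '[[0,0,0],[0,0,0],[0,0,0],[0,0,0],[0,0,0],[0,0,0]]'

```text
time: 21.3
tcp_pos: [0.5334, 0.1588, 0.0897]
tool_rot: [3.141, 0.436, 3.068]
wrist_force: [1.2, -0.5, 1.1]
grip_width: 0.0
```

```bash
python3 - <<'E'
from h import *
rep()
c,p,d=shot('wrist');save(p,'w4.png')
E
```

```text
21.3 plate mm [ 45.1 -13.4  22.8] F plate [ 1.6 -0.4  0.5] rot [0.02 0.02 0.12] 7.853085515686064e-06
```

View pics/w4.png

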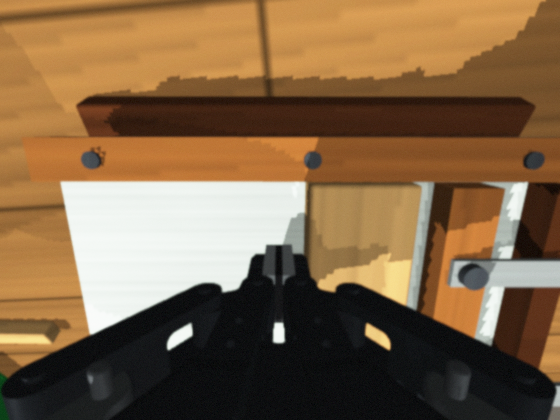

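The block is at the rail, its right top edge from about (420,185) to (408,300). The fence's inner edge is at about (440,188), leaving a light strip as the gap between them. I'll measure it.

```bash
python3 - <<'E'
from h import *
PR,o=plate();c=vision.get_calibration('wrist');p=cv2.imread('pics/w4.png')
def on(u,v,h):
    a,r=ray(c,u,v);a=PR.T@(a-o);r=PR.T@r;return (1e3*(a+r*(h-a[2])/r[2])).round(1)
for v in(200,225,250):print(v,[f"{u}:{int(p[v,u].mean())}/{int(p[v,u,2])-int(p[v,u,0])}" for u in range(298,312)],[f"{u}:{int(p[v,u].mean())}/{int(p[v,u,2])-int(p[v,u,0])}" for u in range(404,446,2)])
for u in(306,308,414,416,418,420):print(u,on(u,200,.026))
for u in(434,436,438,440):print(u,on(u,200,.018))
E
```

```text
200 ['298:235/-1', '299:235/-1', '300:235/-1', '301:236/-1', '302:234/-1', '303:232/0', '304:215/10', '305:161/41', '306:116/67', '307:87/63', '308:65/47', '309:64/47', '310:81/56', '311:95/68'] ['404:146/98', '406:143/100', '408:144/96', '410:142/94', '412:139/98', '414:142/95', '416:140/94', '418:139/91', '420:159/38', '422:184/0', '424:180/-1', '426:167/-3', '428:156/-1', '430:145/0', '432:73/17', '434:36/35', '436:34/36', '438:33/36', '440:31/37', '442:35/35', '444:34/33']
225 ['298:156/0', '299:156/1', '300:156/-1', '301:156/-1', '302:155/0', '303:138/2', '304:96/15', '305:66/29', '306:54/37', '307:53/38', '308:55/40', '309:67/47', '310:78/58', '311:90/65'] ['404:144/96', '406:141/96', '408:140/99', '410:143/97', '412:140/96', '414:139/97', '416:148/63', '418:181/7', '420:183/0', '422:162/0', '424:154/0', '426:148/2', '428:89/15', '430:35/35', '432:32/40', '434:46/53', '436:73/82', '438:73/89', '440:66/74', '442:36/42', '444:35/37']
250 ['298:155/-1', '299:156/-3', '300:156/-1', '301:153/-2', '302:143/3', '303:113/9', '304:75/21', '305:53/31', '306:52/35', '307:55/37', '308:64/43', '309:74/52', '310:83/61', '311:98/68'] ['404:140/94', '406:139/96', '408:141/96', '410:140/98', '412:140/84', '414:171/20', '416:182/-1', '418:173/-2', '420:155/-3', '422:152/-1', '424:110/8', '426:42/29', '428:33/36', '430:39/43', '432:68/80', '434:79/92', '436:76/93', '438:82/91', '440:79/93', '442:86/93', '444:118/129']
306 [ 7.5 -1.1 26. ]
308 [ 7.5 -0.2 26. ]
414 [ 7.6 46.6 26. ]
416 [ 7.6 47.5 26. ]
418 [ 7.6 48.4 26. ]
420 [ 7.6 49.3 26. ]
434 [ 9.5 59.8 18. ]
436 [ 9.5 60.8 18. ]
438 [ 9.5 61.7 18. ]
440 [ 9.5 62.7 18. ]
```

```bash
python3 - <<'E'
from h import *
PR,o=plate();c=vision.get_calibration('wrist')
def on(u,v,h):
    a,r=ray(c,u,v);a=PR.T@(a-o);r=PR.T@r;return (1e3*(a+r*(h-a[2])/r[2])).round(1)
for v,b,f,t in((200,420,431.5,None),(225,416.5,428,434.3),(250,413.5,424.3,430.5)):
    print(on(b,v,.026),on(f,v,0),t and on(t,v,.018))
E
```

```text
[ 7.6 49.3 26. ] [13.6 68.3  0. ] None
[19.2 49.1 26. ] [27.6 68.3  0. ] [21.8 61.6 18. ]
[31.3 49.2 26. ] [42.3 68.1  0. ] [34.7 61.5 18. ]
```

play_rows --offset '[[0,0.2,0],[0,0.3,0],[0,0.2,0],[0,0.15,0],[0,0.05,0],[0,0,0],[0,0,0]]' --rotation '[[0,0,0],[0,0,0],[0,0,0],[0,0,0],[0,0,0],[0,0,0],[0,0,0]]'

```text
time: 22.22
tcp_pos: [0.534, 0.1678, 0.0897]
tool_rot: [3.141, 0.436, 3.068]
wrist_force: [0.3, -1.3, 0.6]
grip_width: -0.0001
```

```bash
python3 - <<'E'
from h import *
rep()
c,p,d=shot('wrist');save(p,'w5.png');save(cv2.resize(p[170:310,340:520],(720,560),interpolation=cv2.INTER_CUBIC),'w5c.png')
E
```

```text
22.225 plate mm [45.1 -4.4 22.8] F plate [ 0.6 -1.3  0.4] rot [0.02 0.02 0.12] -6.345420392499838e-05
```

View pics/w5c.png

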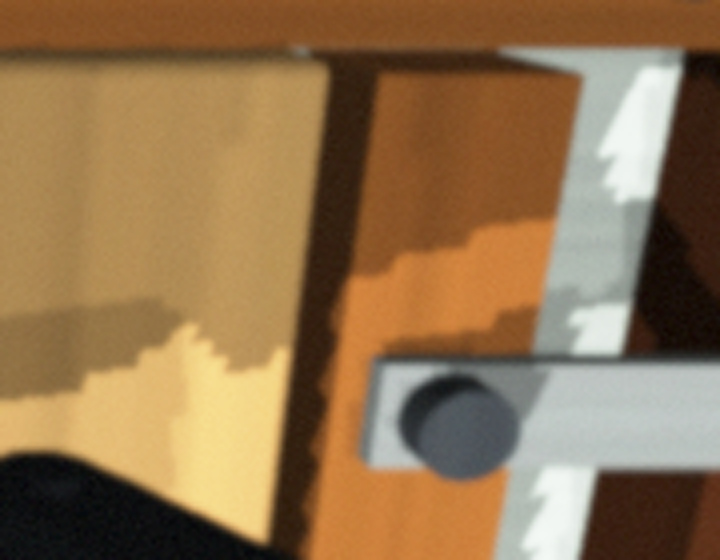

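The crop shows the block's edge running (422,189) to (416,240) and the fence's top inner edge (434,189) to (426,240). The dark strip between them is the fence's shaded face.

```bash
python3 - <<'E'
from h import *
PR,o=plate();c=vision.get_calibration('wrist')
def on(u,v,h):
    a,r=ray(c,u,v);a=PR.T@(a-o);r=PR.T@r;return (1e3*(a+r*(h-a[2])/r[2])).round(1)
for v,b,t in((189,421.6,433.4),(240,415.4,426)):
    print(on(b,v,.026),on(t,v,.018))
E
```

```text
[ 2.7 58.4 26. ] [ 4.2 67.8 18. ]
[26.4 58.5 26. ] [29.5 67.6 18. ]
```

play_rows --offset '[[0,0.15,0],[0,0.15,0],[0,0.15,0],[0,0.1,0],[0,0.1,0],[0,0,0]]' --rotation '[[0,0,0],[0,0,0],[0,0,0],[0,0,0],[0,0,0],[0,0,0]]'

```text
time: 23.02
tcp_pos: [0.5345, 0.1744, 0.0897]
tool_rot: [3.141, 0.436, 3.068]
wrist_force: [-0.1, -0.9, 0.9]
grip_width: 0.0001
```

play_rows --offset '[[0,0.04,0],[0,0,0]]' --rotation '[[0,0,0],[0,0,0]]'

```text
time: 23.28
tcp_pos: [0.5345, 0.1747, 0.0897]
tool_rot: [3.141, 0.436, 3.068]
wrist_force: [0.1, -1.4, 0.7]
grip_width: -0.0
```

play_rows --offset '[[0,0.04,0],[0,0,0]]' --rotation '[[0,0,0],[0,0,0]]'

```text
time: 23.52
tcp_pos: [0.5346, 0.1751, 0.0897]
tool_rot: [3.141, 0.436, 3.068]
wrist_force: [-0.1, 0.0, 0.1]
grip_width: 0.0003
```

play_rows --offset '[[0,0.03,0],[0,0,0]]' --rotation '[[0,0,0],[0,0,0]]'

```text
time: 23.78
tcp_pos: [0.5346, 0.1754, 0.0897]
tool_rot: [3.141, 0.436, 3.068]
wrist_force: [0.2, 0.3, 0.4]
grip_width: 0.0003
```

play_rows --offset '[[0,0.03,0],[0,0,0]]' --rotation '[[0,0,0],[0,0,0]]'

```text
time: 24.02
tcp_pos: [0.5346, 0.1757, 0.0897]
tool_rot: [3.141, 0.436, 3.068]
wrist_force: [0.8, 0.6, 0.2]
grip_width: -0.0001
```

play_rows --offset '[[0,0.025,0],[0,0,0]]' --rotation '[[0,0,0],[0,0,0]]'

```text
time: 24.28
tcp_pos: [0.5346, 0.1759, 0.0897]
tool_rot: [3.141, 0.436, 3.068]
wrist_force: [-0.2, -0.2, -0.3]
grip_width: 0.0001
```

play_rows --offset '[[0,0.025,0],[0,0,0]]' --rotation '[[0,0,0],[0,0,0]]'

```text
time: 24.52
tcp_pos: [0.5346, 0.1761, 0.0897]
tool_rot: [3.141, 0.436, 3.068]
wrist_force: [-0.2, 0.5, -0.5]
grip_width: -0.0
```

play_rows --offset '[[0,0.025,0],[0,0,0]]' --rotation '[[0,0,0],[0,0,0]]'

```text
time: 24.78
tcp_pos: [0.5347, 0.1764, 0.0897]
tool_rot: [3.141, 0.436, 3.068]
wrist_force: [-0.1, -0.0, -0.1]
grip_width: -0.0003
```

play_rows --offset '[[0,0.025,0],[0,0,0]]' --rotation '[[0,0,0],[0,0,0]]'

```text
time: 25.02
tcp_pos: [0.5347, 0.1767, 0.0897]
tool_rot: [3.141, 0.436, 3.068]
wrist_force: [0.1, -0.6, 0.1]
grip_width: 0.0004
```

play_rows --offset '[[0,0.025,0],[0,0,0]]' --rotation '[[0,0,0],[0,0,0]]'

```text
time: 25.28
tcp_pos: [0.5347, 0.1769, 0.0897]
tool_rot: [3.141, 0.436, 3.068]
wrist_force: [-0.1, 0.3, -0.0]
grip_width: -0.0002
```

play_rows --offset '[[0,0.025,0],[0,0,0]]' --rotation '[[0,0,0],[0,0,0]]'

```text
time: 25.52
tcp_pos: [0.5347, 0.177, 0.0897]
tool_rot: [3.141, 0.436, 3.068]
wrist_force: [-0.1, -2.1, 0.5]
grip_width: 0.0001
```

play_rows --offset '[[0,0.025,0],[0,0,0]]' --rotation '[[0,0,0],[0,0,0]]'

```text
time: 25.78
tcp_pos: [0.5347, 0.1771, 0.0897]
tool_rot: [3.141, 0.436, 3.068]
wrist_force: [-1.4, -3.5, 1.2]
grip_width: 0.0002
```

Contact felt (-3.5 N). Pressing up toward 8 N.

play_rows --offset '[[0,0.02,0],[0,0,0]]' --rotation '[[0,0,0],[0,0,0]]'

```text
time: 26.02
tcp_pos: [0.5347, 0.1771, 0.0897]
tool_rot: [-3.142, 0.436, 3.067]
wrist_force: [-1.7, -4.2, 2.5]
grip_width: 0.0
```

play_rows --offset '[[0,0.025,0],[0,0,0]]' --rotation '[[0,0,0],[0,0,0]]'

```text
time: 26.28
tcp_pos: [0.5347, 0.1771, 0.0897]
tool_rot: [-3.141, 0.436, 3.067]
wrist_force: [-1.4, -5.9, 2.3]
grip_width: -0.0001
```

play_rows --offset '[[0,0.03,0],[0,0,0]]' --rotation '[[0,0,0],[0,0,0]]'

```text
time: 26.52
tcp_pos: [0.5347, 0.1772, 0.0896]
tool_rot: [-3.141, 0.436, 3.067]
wrist_force: [-1.3, -7.7, 3.7]
grip_width: 0.0002
```

play_rows --offset '[[0,0.01,0],[0,0,0],[0,0,0],[0,0,0],[0,0,0]]' --rotation '[[0,0,0],[0,0,0],[0,0,0],[0,0,0],[0,0,0]]'

```text
time: 27.15
tcp_pos: [0.5347, 0.1772, 0.0896]
tool_rot: [-3.141, 0.436, 3.067]
wrist_force: [-1.5, -7.4, 3.5]
grip_width: -0.0005
```

```bash
python3 -c "
from h import *;rep()"
```

```text
27.15 plate mm [45.1  5.  22.7] F plate [ 0.6 -7.5  3.5] rot [0.12 0.04 0.16] -0.0005427626258746641
```

play_rows --offset '[[0,0.015,0],[0,0,0],[0,0,0],[0,0,0],[0,0,0]]' --rotation '[[0,0,0],[0,0,0],[0,0,0],[0,0,0],[0,0,0]]'

```text
time: 27.78
tcp_pos: [0.5347, 0.1772, 0.0896]
tool_rot: [-3.141, 0.436, 3.067]
wrist_force: [-1.5, -8.4, 5.6]
grip_width: 0.0001
```

play_rows --offset '[[0,-0.05,0],[0,-0.05,0],[0,-0.1,0],[0,-0.3,0],[0,-0.5,0],[0,-0.8,0],[0,0,0]]' --rotation '[[0,0,0],[0,0,0],[0,0,0],[0,0,0],[0,0,0],[0,0,0],[0,0,0]]'

```text
time: 28.65
tcp_pos: [0.5334, 0.1595, 0.0897]
tool_rot: [3.141, 0.436, 3.067]
wrist_force: [-0.3, 1.1, 0.3]
grip_width: -0.0003
```

play_rows --offset '[[0,0,-1],[0,0,-1.5],[0,0,-1.5],[0,0,-1.5],[0,0,-1.5],[0,0,-1.5],[0,0,-1],[0,0,-0.5],[0,0,0]]' --rotation '[[0,0,0],[0,0,0],[0,0,0],[0,0,0],[0,0,0],[0,0,0],[0,0,0],[0,0,0],[0,0,0]]'

```text
time: 29.78
tcp_pos: [0.4914, 0.1636, 0.1805]
tool_rot: [3.141, 0.436, 3.068]
wrist_force: [-0.1, 0.2, 0.5]
grip_width: -0.0001
```

```bash
python3 - <<'E'
from h import *
rep()
c,p,d=shot('wrist');save(p,'w6.png')
E
```

```text
29.775 plate mm [ 45.2 -11.7 122.9] F plate [0.1 0.2 0.5] rot [0.01 0.01 0.12] -0.00014864422227392878
```

View pics/w6.png

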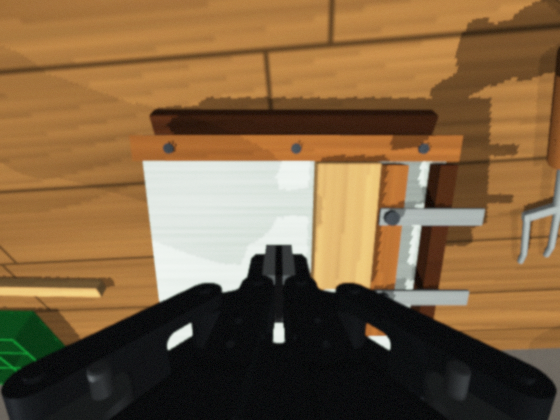

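The block appears against the fence and at the rail (block spans (314..380, 163..)). I'll back up the slope for one unobstructed look.

play_rows --offset '[[-1,-0.5,-0.5],[-2,-0.5,-0.5],[-2,-0.5,-0.5],[-2,-0.5,-0.5],[-2,-0.5,-0.5],[-1,0,0],[0,0,0],[0,0,0]]' --rotation '[[0,0,0],[0,0,0],[0,0,0],[0,0,0],[0,0,0],[0,0,0],[0,0,0],[0,0,0]]'

```text
time: 30.82
tcp_pos: [0.5687, 0.1328, 0.2443]
tool_rot: [-3.141, 0.435, 3.068]
wrist_force: [-0.8, 0.1, -0.9]
grip_width: -0.0001
```

```bash
python3 - <<'E'
from h import *
rep()
c,p,d=shot('wrist');save(p,'w7f.png');save(cv2.resize(p[0:240,240:520],(700,600),interpolation=cv2.INTER_CUBIC),'w7.png')
E
```

```text
30.825 plate mm [144.1 -36.8 147.2] F plate [-1.2  0.1 -0.5] rot [0.05 0.09 0.08] -0.00013227112950795617
```

View pics/w7.png

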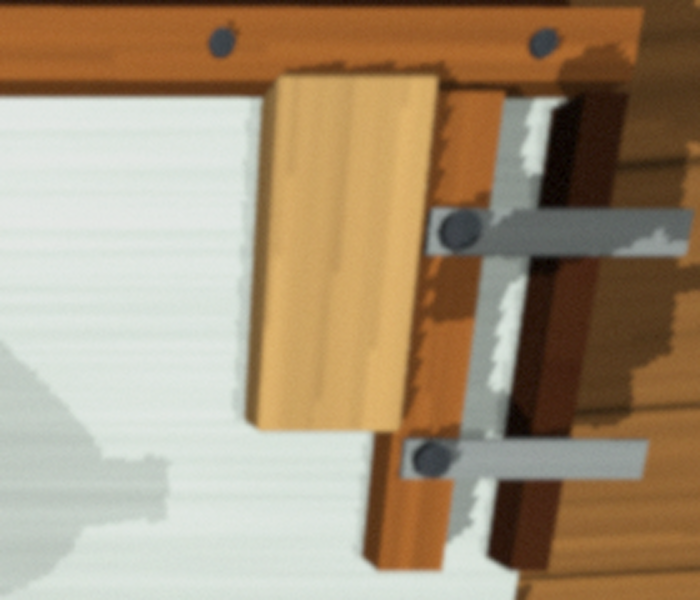

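The block sits in the corner, bottom edge on the rail (crop (280,75) to (438,75)) and right side along the fence ((438,75) to (403,430)), with no gap visible and the robot clear of it.

```bash
python3 -c "
from h import *;print(ticket.close_job())"
```

```text
the job is handed in; nothing more can be done
None
```

The block is loaded: it sits in the jig's corner with no gap visible against the rail or the fence. The job was handed in at about 31 s with the gripper well clear.

- **Placing:** I gripped the wooden block across its width and set it flat high on the plate, at about x = 125 mm and y = -21 mm. When I let go, it slid down to the bottom rail by itself.
- **Pushing home:** With the fingers shut I pushed it along the rail until it met the fence, at finger position y ≈ 5 mm. I held it there at about 7.5 to 8.4 N for a little over a second. Along the rail, no reading went above 8.4 N. The finger position stopped changing, so I saw no sign of the fence shifting.
- **Last check:** The final close picture shows the block square and flat in the corner, and I moved nothing else.
- **What went less well:**
  - While setting the block down I briefly pressed the plate with about 39 N through the held block, more than I meant, and backed off before opening.
  - My first fence estimates from the pictures disagreed by a few millimetres (61 to 68 mm), so I relied on feeling for it.
  - At the end of the press there was also a small unexplained upward force of about 4 to 6 N.

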